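# Flip the soap mould and rap the bars out

## Task

Two cast soap bars are stuck in the hinged grey mould. Swing the mould by its handle bar up past upright and let it fall over and rap down on its stand, knocking both bars out into the catch tray beneath (if one stays stuck, lift the mould and rap it again). Leave the mould turned over, and leave the things on the mesh tray where they are.

Things in the scene. Friction and masses are not known exactly. Their poses are not given: they have to be found in the camera images.
- mould (a joint): Hinge angle of the mould, rad. 0: on its rest posts, open side up (the start); grows as the handle swings up and over; 1.57: upright; 3.14: turned over, open side down above the catch tray, stopped by the rap posts. The hinge is nearly free: the mould (250 g with handle) falls by its own weight to the side it leans to.
- mould_mid (a point): Middle of the mould, a grey open box 124 x 56 x 24 mm with two cells side by side and slots in its back, through which one sees whether the cells are full. It lies 50 mm from the hinge line, between hinge and handle. x: along the hinge line, z: towards the open side.
- hinge (a point): Middle of the hinge line, 60 mm above the sideboard, between two plywood cheeks that rise to 70 mm; fixed to the stand (a 160 x 236 x 8 mm plywood board). x: along the hinge line; y: level, from the mould's starting side towards the catch tray; z: up.
- handle (a point): Centre of the handle, a round steel bar 12 mm thick, 94 mm long (x, parallel to the hinge line), 140 mm from the hinge line in the mould's mid-plane: 60 mm above the sideboard at the start. Rods with 72 mm free space between them join it to the mould, whose edge is 62 mm from the bar. It turns between fingers that grip it across, so the gripper can point down along the whole arc.
- soap_a_center (a point): Centre of one soap bar, off-white, 50 x 44 x 18 mm (x, y, z), about 45 g. It starts in the mould's cell on the -x side of the hinge frame, 2 mm below the rim. A springy pad pinches its deepest 7 mm: it stays in when the mould is turned over slowly, and slides out when the mould falls freely from upright and raps home.
- soap_b_center (a point): Centre of the other soap bar, the same, in the cell on the +x side.
- soap_a: The soap bar of soap_a_center; origin at the middle of its underside.
- soap_b: The soap bar of soap_b_center; origin at the middle of its underside.
- catch (a point): Centre of the floor of the catch tray, a fixed steel tray on the stand, 130 x 86 mm outside, walls 3 mm thick, rim 19 mm above its floor; its floor is 11 mm above the sideboard and 37 mm below the turned-over mould. Axes as hinge.
- remote_a: Bystander: dark grey remote, 170 x 44 x 18 mm, lying in the stainless mesh tray (240 x 250 mm, rim 36 mm high) on the left; origin at the middle of its underside.
- remote_b: Bystander: mid-grey remote, 145 x 38 x 16 mm, in the mesh tray.
- remote_c: Bystander: light grey remote, 120 x 36 x 14 mm, in the mesh tray.
- hedgehog: Bystander: ceramic hedgehog figurine, about 70 mm long and 50 mm high, in the mesh tray.
Mind the look-alikes: they are no part of the job. Leave any red look-alike of the soap_b alone.

How it is judged:
By the outcome, as a careful person would: the job done as asked, in the order asked, and still so for the second after the job is handed in, with the robot touching nothing.
It also fails if it takes over 38 s, if anything falls off the work surface, if the arm or the gripper's body presses on something with over 40 N, if the wrist force passes 120 N, or if a joint passes its speed limit or range.

## Robot

A 6-joint arm with a two-finger parallel gripper is mounted at the origin on the work surface. World frame = base frame: x ahead of the robot, y to its left, z up, the work surface at z = 0. Lengths are in mm, angles in rad, forces in N, time in s.
With the tool pointing down it reaches from about 250 to 775 mm from the base axis. Payload 4 kg.
Tool frame: the origin (TCP) lies on the centre line of the jaws, within the pads' length; the fingertips stand 19 mm ahead of it and the grasp point (between the pads) is the TCP; z points along the fingers, y is the direction in which the jaws open and shut (so a half turn about z gives the same grasp; the last joint's range is limited). The gripper opens to 85 mm and grips with 20 to 120 N. Pads are 22 mm wide; open, the fingers measure 114 mm over their backs; the gripper's body (76 mm by 85 mm) begins 54 mm behind the grasp point. The pads swing forward as they close: fully open they stand 13 mm farther back than shut.
Start: joints at [1.154, 0.087, 1.371, -0, 1.684, -0.103], TCP at [169.781, 523.157, 214.741] pointing down, gripper open.
Joint ranges: [-3.1, 3.1], [-0.76, 2.03], [0.27, 2.55], [-1.08, 4.22], [0.17, 2.65], [-2.57, 2.57]. Speed limits (rad/s): [2.79, 2.79, 3.14, 3.14, 3.14, 3.14].

## Interface

Orientations are given as a unit quaternion [x, y, z, w].
In Python, from rig import bot, eoat, kin, readout, get_image, job gives the robot as it stands. The module is installed in compiled form; this text tells all that it offers. Calls block until the motion is done:
- bot.move_ptp(position, orientation): joint-space move of the TCP to a pose.
- bot.servo_line(position, orientation=None, rate=150): straight line of the TCP; orientation=None keeps the orientation; rate is the mean speed in mm/s.
- bot.set_joints(angles): joint-space move.
- eoat.set_gripper(opening, grasp_force=None): finger opening in mm; grasp_force is the grip in N (None keeps the last); returns when the fingers have stopped.
- bot.sleep(seconds).
- kin.inverse_kinematics(position, orientation): joint angles nearest the present ones, or None.
- readout.observe(): the state.
- get_image(name): name is "scene" or "top" or "wrist"; returns a dict with "color" (480x640x3 uint8, red, green, blue), "mtx" (3x3 intrinsics, pixels), "k1" (the pictures are not rectified: a ray, as slopes to the right and down, at radius r is drawn at 1 + k1 r^2 times it, then the intrinsics apply), "xyz" and "orientation" of the camera in the world; the wrist camera has in their place "T_tool_cam" (4x4, takes a point from camera to tool coordinates, whose origin is the TCP and whose axes are the flange's). Camera axes: x right, y down, z forward; pixel columns grow to the right and rows downward; lengths in mm; the calibration is good to about 2 mm. A picture is of the moment at which its call begins: read the wrist's pose just before it. There is no depth.
A pose or a line that the arm cannot do raises bot.PlanningError and nothing moves.
- job.sign_off(): hands the job in, once; it reports no verdict.
The state is a dict: "time": time; "joint_positions": joint angles; "dq": joint speeds; "joint_torque": joint torques, N m; "ee_pos": TCP position; "tool_rot": TCP orientation; "wrist_force": force on the tool from outside, world axes, zero at the start; "torque": the same for the moment, N m; "grip_width": finger opening in mm.
Only numpy, scipy, OpenCV 4.12 (cv2) and the standard library are available. Lean on these libraries where they do the work, as an engineer would, in place of code of your own. Each camera call takes 0.05 s, during which the arm holds its last target.

## Working session

There is one attempt and no reset: what is moved stays moved. The work goes in short steps, each a Python script; the robot and the scene stay as the last script left them, time stands still between calls to the robot, and variables do not carry over. Pictures are saved under pics/ and viewed, and the job is handed in when it is done.

```bash
ls; mkdir -p pics
cat > h.py <<'E'
import numpy as np, cv2
from rig import bot, eoat, kin, readout, get_image, job
def save(n,f):
    d=get_image(n); cv2.imwrite('pics/'+f,d['color'][:,:,::-1]); return d
E
python3 - <<'E'
from h import *
for n in("scene","top","wrist"):
    d=save(n,n+'0.png'); print(n,{k:v for k,v in d.items() if k!='color'})
s=readout.observe();print(s)
E
```

```text
pics
scene {'mtx': array([[473.36937748,   0.        , 319.84255517],
       [  0.        , 473.36937748, 250.24768882],
       [  0.        ,   0.        ,   1.        ]]), 'k1': -0.04545249118816134, 'xyz': array([1137.07265263,  346.85597937, 1027.31706241]), 'orientation': array([ 0.50272141,  0.82087365, -0.22940742, -0.14425625])}
top {'mtx': array([[524.51183529,   0.        , 322.73913641],
       [  0.        , 524.51183529, 243.5599858 ],
       [  0.        ,   0.        ,   1.        ]]), 'k1': -0.05485605348472598, 'xyz': array([ 487.46869019,  114.730469  , 1160.08548977]), 'orientation': array([-0.69561279,  0.71536715, -0.05590639,  0.03531507])}
wrist {'mtx': array([[377.84108447,   0.        , 326.09822875],
       [  0.        , 377.84108447, 240.51395115],
       [  0.        ,   0.        ,   1.        ]]), 'k1': 0.023738171657623118, 'T_tool_cam': array([[-8.54159022e-06, -9.52799512e-01, -3.03600214e-01,
         7.65798731e+01],
       [ 9.99999669e-01,  2.38967944e-04, -7.78096053e-04,
        -7.74762287e-01],
       [ 8.13920259e-04, -3.03600120e-01,  9.52799194e-01,
        -1.59286239e+02],
       [ 0.00000000e+00,  0.00000000e+00,  0.00000000e+00,
         1.00000000e+00]])}
{'time': 0.15, 'joint_positions': array([ 1.15389218e+00,  8.78010579e-02,  1.37190172e+00,  2.39619395e-05,
        1.68360638e+00, -1.03065140e-01]), 'dq': array([ 0.00117512, -0.00054317, -0.00558386,  0.00039731,  0.00068546,
       -0.00018408]), 'joint_torque': array([ 2.21747134e-03, -3.52373958e+01, -3.13679802e+01, -7.89821797e-05,
        8.00952839e-03,  5.97843609e-06]), 'ee_pos': array([169.60419149, 522.76765269, 213.80212375]), 'tool_rot': array([ 1.56274924e-01,  9.87713223e-01, -8.26346754e-04, -2.32132443e-04]), 'wrist_force': array([-0.17725879, -0.42685701, -0.27053335]), 'torque': array([ 0.00212467, -0.00760289,  0.0002358 ]), 'grip_width': 85.27909212227515}
```

View pics/scene0.png

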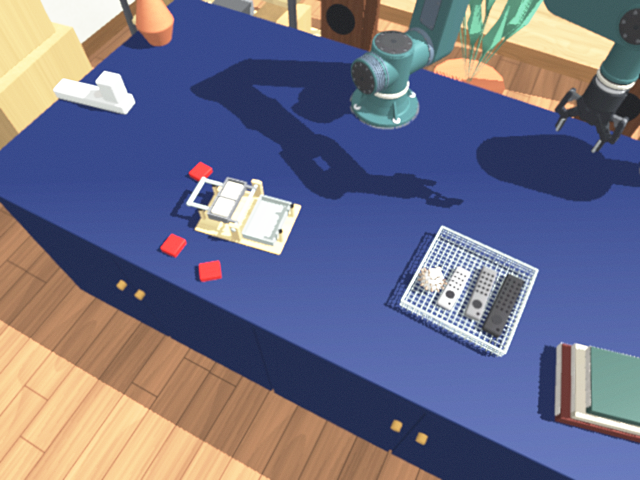

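View pics/top0.png

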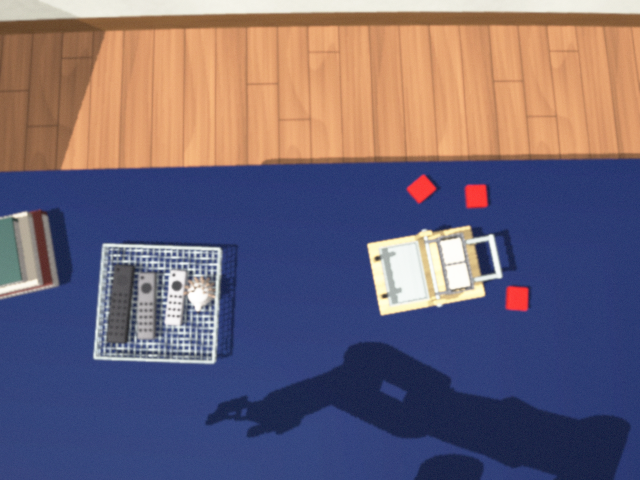

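View pics/wrist0.png

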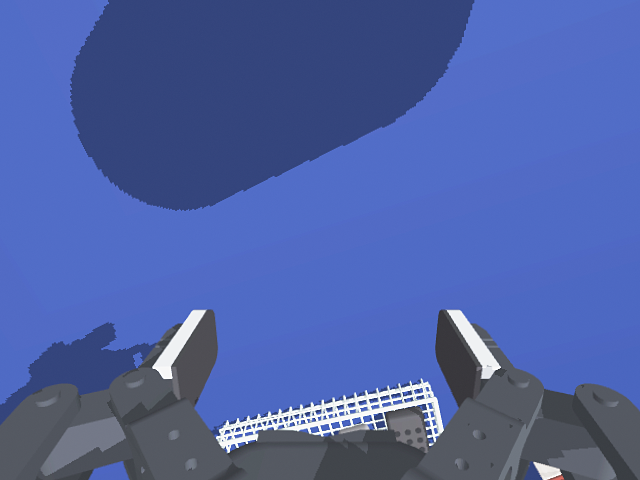

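Scene and top both show the mould on its stand, handle at about (497,257) in top and (200,193) in scene. The three red bars are decoys, at top (421,188), (476,196) and (517,298). The white L-shaped object at scene (100,95) is unrelated. Next is a close crop to confirm.

Run:
```python
import cv2
a=cv2.imread('pics/top0.png')[215:325,355:525]; b=cv2.imread('pics/scene0.png')[160:260,170:310]
cv2.imwrite('pics/ctop.png',cv2.resize(a,None,fx=4.5,fy=4.5,interpolation=2)); cv2.imwrite('pics/cscene.png',cv2.resize(b,None,fx=5,fy=5,interpolation=2))
```

```text
(no output)
```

View pics/ctop.png

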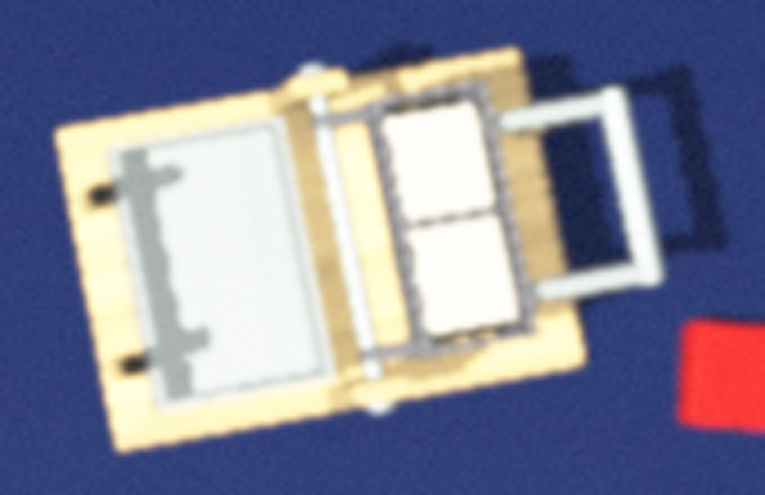

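View pics/cscene.png

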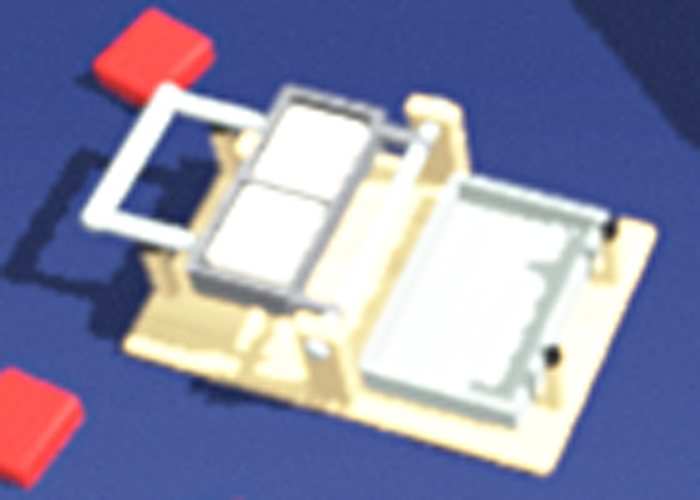

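```bash
cat >> h.py <<'E'
from scipy.spatial.transform import Rotation as R
def ray(d,p,T=None):
    m=d['mtx']; p=np.asarray(p,float)
    q=np.array([(p[0]-m[0,2])/m[0,0],(p[1]-m[1,2])/m[1,1]]); u=q.copy()
    for _ in range(20): u=q/(1+d['k1']*(u@u))
    v=np.array([u[0],u[1],1.])
    if T is None: return np.array(d['xyz']),R.from_quat(d['orientation']).as_matrix()@v
    return T[:3,3],T[:3,:3]@v
def onz(d,p,z,T=None):
    o,v=ray(d,p,T); return o+v*(z-o[2])/v[2]
def tri(a,b):
    (o1,v1),(o2,v2)=a,b
    s=np.linalg.lstsq(np.c_[v1,-v2],o2-o1,rcond=None)[0]
    A,B=o1+s[0]*v1,o2+s[1]*v2
    return (A+B)/2,np.linalg.norm(A-B)
def wristT():
    s=readout.observe();T=np.eye(4);T[:3,:3]=R.from_quat(s['tool_rot']).as_matrix();T[:3,3]=s['ee_pos'];return T
E
python3 - <<'E'
from h import *
t=get_image('top');s=get_image('scene')
ct=lambda x,y:((x+.5)/4.5-.5+355,(y+.5)/4.5-.5+215)
cs=lambda x,y:((x+.5)/5-.5+170,(y+.5)/5-.5+160)
h=[onz(t,ct(*p),60) for p in((612,93),(649,277))]; g=[onz(t,ct(*p),60) for p in((313,72),(378,404))]
hs=[onz(s,cs(*p),60) for p in((93,220),(170,93))]
f=lambda n,l:print(n,l[0].round(1),l[1].round(1),'mid',((l[0]+l[1])/2).round(1),'len',np.linalg.norm(l[0]-l[1]).round(1))
f('handle top',h);f('hinge',g);f('handle scene',hs)
for i in(0,1):
  print(tri(ray(t,ct(*((612,93),(649,277))[i])),ray(s,cs(*((93,220),(170,93))[i]))))
H=(h[0]+h[1])/2;G=(g[0]+g[1])/2;print(np.linalg.norm(H-G),(G-H)/np.linalg.norm(G-H), (g[1]-g[0])/np.linalg.norm(g[1]-g[0]),(h[1]-h[0])/np.linalg.norm(h[1]-h[0]))
# stand corners
c=[onz(t,ct(*p),8) for p in((55,130),(520,48),(587,362),(118,450))]
print(np.round(c,1)); print([np.linalg.norm(c[i]-c[i-1]).round(1) for i in range(4)]); 
a=(c[1]+c[2]-c[0]-c[3]);print(a/np.linalg.norm(a))
E
```

```text
handle top [ 638.4 -281.2   60. ] [ 549.9 -292.9   60. ] mid [ 594.1 -287.1   60. ] len 89.2
hinge [ 652.1 -137.3   60. ] [ 494.5 -159.5   60. ] mid [ 573.3 -148.4   60. ] len 159.2
handle scene [ 635.9 -278.2   60. ] [ 548.1 -290.8   60. ] mid [ 592.  -284.5   60. ] len 88.7
(array([ 637.32694315, -278.76494875,   62.06466166]), np.float64(3.5014238708449996))
(array([ 549.35212707, -291.02913991,   61.68802948]), np.float64(2.492290285538808))
140.24798913711246 [-1.48840809e-01  9.88861170e-01 -8.10612961e-16] [-9.90208936e-01 -1.39593202e-01  1.42830876e-15] [-0.99142246 -0.13069621  0.        ]
[[ 634.2  -19.1    8. ]
 [ 669.4 -254.6    8. ]
 [ 511.9 -278.     8. ]
 [ 476.6  -43.6    8. ]]
[np.float64(159.5), np.float64(238.1), np.float64(159.2), np.float64(237.0)]
[ 1.48605290e-01 -9.88896591e-01 -4.78513157e-16]
```

```bash
cat >> h.py <<'E'
u=np.array([-.146,.9893,0]);u/=np.linalg.norm(u)
G=np.array([573.2,-147.8,60.])
def quat(sgn):
    z=np.array([0,0,-1.]);y=sgn*u;return R.from_matrix(np.c_[np.cross(y,z),y,z]).as_quat()
def P(th): return G+140*(-np.cos(th)*u+np.sin(th)*np.array([0,0,1]))
E
python3 - <<'E'
from h import *
for sg in(1,-1):
    print(sg,[None if (j:=kin.inverse_kinematics(p,quat(sg))) is None else j.round(2) for p in(P(0)+[0,0,120],P(0),P(.8),P(1.7),P(1.7)+[0,0,120])])
E
```

```text
1 [array([-0.54,  0.34,  1.14, -0.  ,  1.66, -2.25]), array([-0.54,  0.4 ,  1.3 , -0.  ,  1.44, -2.25]), array([-0.48,  0.29,  1.24, -0.  ,  1.61, -2.2 ]), array([-0.32,  0.17,  1.31, -0.  ,  1.66, -2.04]), array([-0.32,  0.17,  1.07, -0.  ,  1.9 , -2.04])]
-1 [array([-0.54,  0.34,  1.14, -0.  ,  1.66,  0.89]), array([-0.54,  0.4 ,  1.3 , -0.  ,  1.44,  0.89]), array([-0.48,  0.29,  1.24, -0.  ,  1.61,  0.94]), array([-0.32,  0.17,  1.31, -0.  ,  1.66,  1.1 ]), array([-0.32,  0.17,  1.07, -0.  ,  1.9 ,  1.1 ])]
```

Run:
```python
from h import *
q=quat(-1)
bot.move_ptp(P(0)+[0,0,110],q)
eoat.set_gripper(50,30)
bot.sleep(.1)
T=wristT(); d=save('wrist','w1.png'); T=T@d['T_tool_cam']
s=readout.observe();print(s['time'],s['ee_pos'],s['grip_width'])
# predicted pixel of handle centre & ends
for x in(-47,0,47):
    p=P(0)+x*np.array([u[1],-u[0],0]); c=np.linalg.inv(T)@np.r_[p,1]; r=c[:2]/c[2]; r*=1+d['k1']*(r@r); print((d['mtx']@np.r_[r,1])[:2].round(1))
```

```text
4.0417 [ 593.62571683 -286.34229407  170.00161136] 50.145321858186165
[324.3 288.8]
[324.2 230.9]
[324.1 166.7]
```

View pics/w1.png

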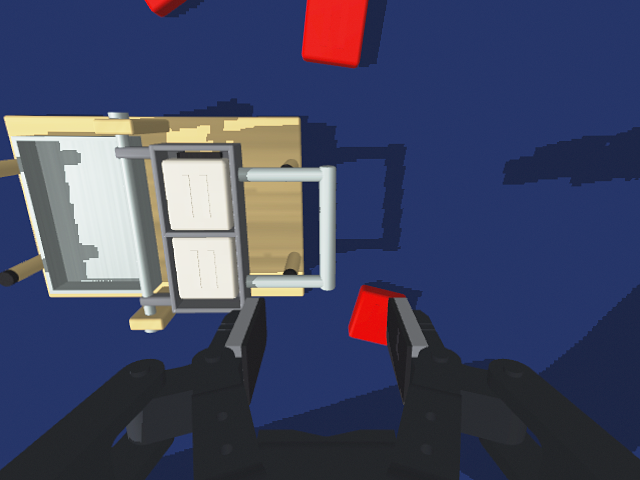

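The wrist picture shows the handle at column 328, rows 166–290. That is about 2 mm from the prediction, both off-white bars are in their cells, and the red bars sit clear at (375,315), (335,30) and (165,3). Next: grip and swing.

Run:
```python
from h import *
bot.servo_line(P(0),rate=150)
eoat.set_gripper(0,30)
s=readout.observe();print(s['time'],s['grip_width'],s['wrist_force'].round(1))
for th in(.25,.5,.75,1.0,1.25,1.45):
    bot.servo_line(P(th),rate=120)
    s=readout.observe();print(th,s['time'],round(s['grip_width'],1),s['wrist_force'].round(1))
save('wrist','w2.png');save('scene','s2.png')
```

```text
5.4583 0.056359468980904714 [-0.6  0.1  0.5]
0.25 5.9 0.1 [-0.7 -0.1 -0.1]
0.5 6.3417 -0.2 [-0.2  0.2  0.1]
0.75 6.7833 0.0 [0.3 0.1 0.6]
1.0 7.225 0.1 [0.3 0.1 0.3]
1.25 7.6667 0.1 [ 0.1 -0.1 -0.4]
1.45 8.05 -0.1 [-0.1  0.4 -1.3]
```

View pics/w2.png

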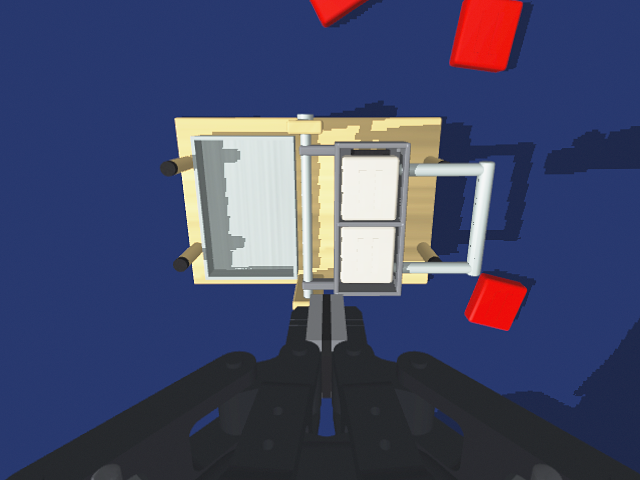

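Grip width went to 0 and the wrist picture shows the mould still at rest, so the grasp missed. I'll go back and look at the gripper at the handle before closing.

Run:
```python
from h import *
q=quat(-1)
eoat.set_gripper(50,30)
bot.move_ptp(P(0)+[0,0,80],q)
bot.servo_line(P(0),rate=150)
s=readout.observe();print(s['time'],s['grip_width'],s['ee_pos'],s['wrist_force'].round(1),P(0))
save('wrist','w3.png');save('scene','s3.png');save('top','t3.png')
a=cv2.imread('pics/s3.png')[130:270,150:320];b=cv2.imread('pics/t3.png')[215:325,355:525]
cv2.imwrite('pics/s3c.png',cv2.resize(a,None,fx=4,fy=4,interpolation=2));cv2.imwrite('pics/t3c.png',cv2.resize(b,None,fx=4,fy=4,interpolation=2))
```

```text
9.975 49.77787902357184 [ 594.56057581 -286.08512015   61.62520174] [-0.4 -0.6  0.7] [ 593.6396884  -286.29988859   60.        ]
```

View pics/w3.png

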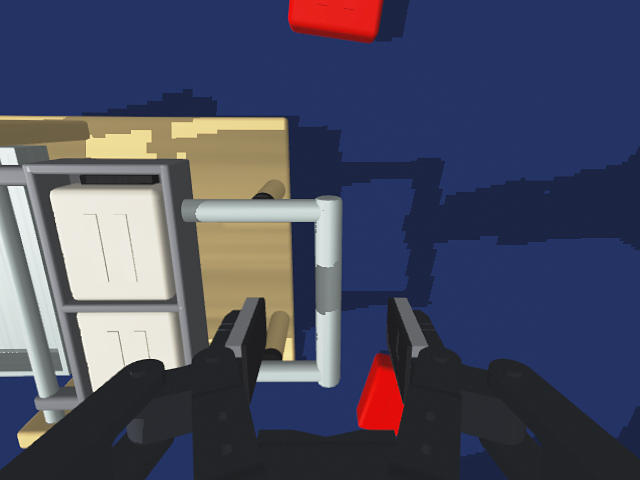

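View pics/s3c.png

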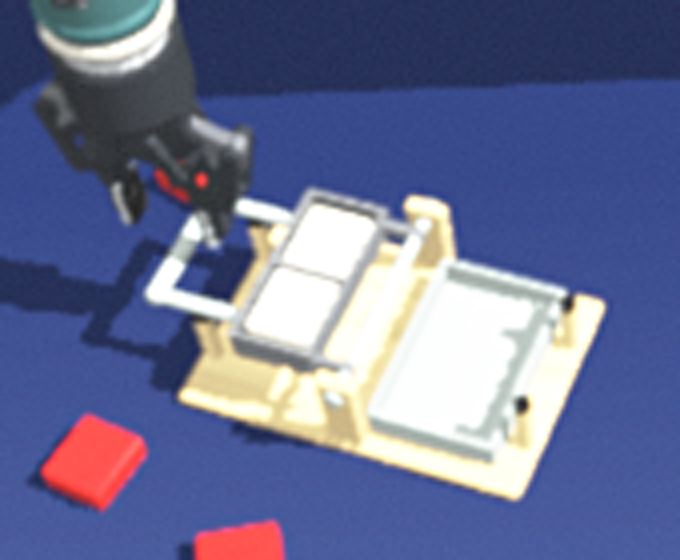

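View pics/t3c.png

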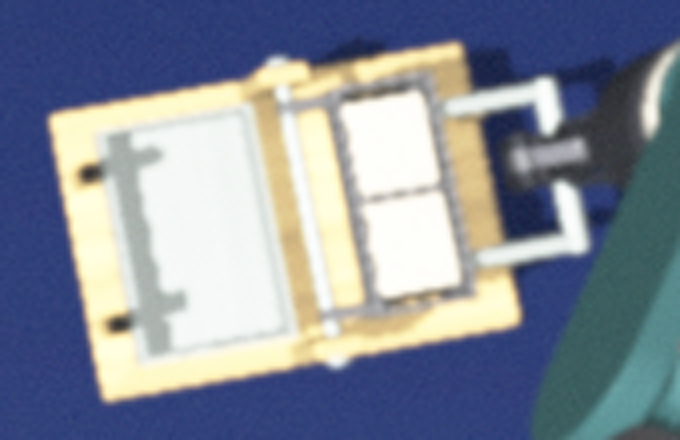

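The wrist picture puts the bar at the reported TCP (328,290). The pad tips end at row 298 with a 125 px gap for 50 mm, so they appear to be at a depth of about 150 mm, which is well above the bar. I'll measure the real tip height with the scene camera.

Run:
```python
from h import *
d=get_image('scene');s=readout.observe();p0=s['ee_pos'];print(p0)
for c,k in(((131,220),-1),((212,243),1)):
    px=((c[0]+.5)/4-.5+150,(c[1]+.5)/4-.5+130)
    for off in(25,33):
        v=p0+k*off*u
        print(k,off,tri(ray(d,px),(v,np.array([0,0,1.]))))
t=get_image('top')
# top: fingertip of mould-side finger
px=((515+.5)/4-.5+355,(155+.5)/4-.5+215)
for z in(40,60,80,100,120): print(z,((onz(t,px,z)-p0)@u).round(1))
w=get_image('wrist'); T=np.linalg.inv(w['T_tool_cam'])
print(T@[0,0,0,1])
```

```text
[ 594.63035962 -286.82769199   62.0100579 ]
-1 25 (array([ 600.35475274, -313.23576627,   79.10440536]), np.float64(5.333723090095887))
-1 33 (array([ 599.23498807, -319.30177033,   73.06104026]), np.float64(0.548421850620796))
1 25 (array([ 590.77124676, -261.90773246,   72.52761267]), np.float64(0.5622598693084758))
1 33 (array([ 591.89372677, -256.0503237 ,   78.49024428]), np.float64(5.594665902393163))
40 16.1
60 23.2
80 30.3
100 37.4
120 44.5
[ -1.31667901  26.2749653  175.58222662   1.        ]
```

In the scene view the real tips are about 12–14 mm above the reported TCP, not 13 mm below it. The fingers are about 27–40 mm shorter than stated. I'll go 32 mm lower and check the grip width.

Run:
```python
from h import *
bot.servo_line(P(0)-[0,0,32],rate=80)
s=readout.observe();print(s['time'],s['grip_width'],s['ee_pos'],s['wrist_force'].round(1))
eoat.set_gripper(0,40)
s=readout.observe();print(s['time'],s['grip_width'],s['ee_pos'],s['wrist_force'].round(1))
save('wrist','w4.png')
```

```text
10.825 49.95979369302229 [ 593.18056104 -286.02684799   26.93538353] [ 1.1 -0.2 -0.4]
11.2667 10.462723182227355 [ 594.15874023 -287.04415145   28.8764861 ] [ 0.8 -1.6  1.3]
```

View pics/w4.png

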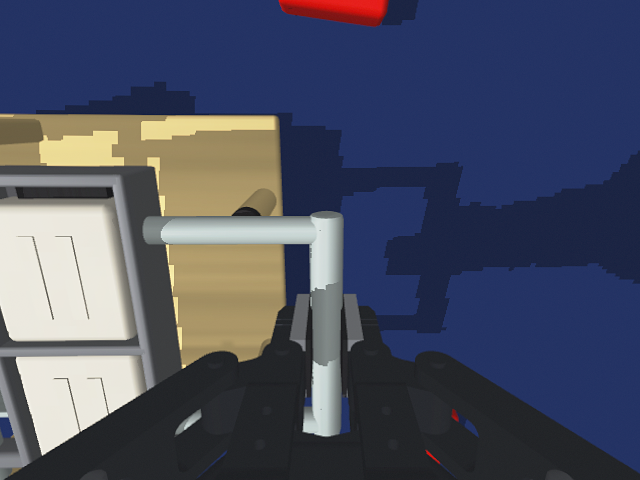

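The bar is now between the pads (column 328, width 10.5 mm). Lifting in small steps while watching the width.

Run:
```python
from h import *
O=np.array([0,0,-32.])
for th in(.12,.35,.6,.85,1.1,1.35):
    bot.servo_line(P(th)+O,rate=120)
    s=readout.observe();print(th,round(s['time'],2),round(s['grip_width'],1),s['wrist_force'].round(1))
    if s['grip_width']<8: break
save('wrist','w5.png')
```

```text
0.12 11.61 10.4 [ 2.2 -4.5 -1.4]
0.35 12.03 10.6 [ 3.4 -7.8  0.3]
0.6 12.47 10.1 [ 1.9 -9.8  2.7]
0.85 12.91 10.6 [  1.1 -10.    8.8]
1.1 13.35 10.4 [-2.6 -8.5 13.7]
1.35 13.79 10.0 [-2.9 -5.  14.3]
```

View pics/w5.png

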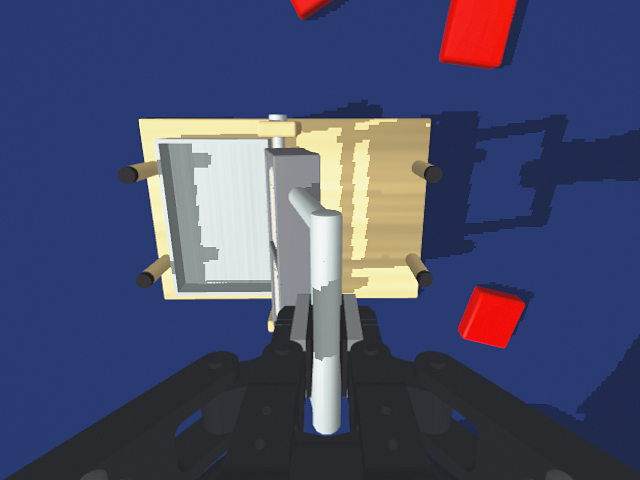

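The mould is swinging with the gripper, bar held at (326,320) and forces under 15 N. I'll ease the arc up slightly, take it past upright, open, and lift clear so it falls freely.

Run:
```python
from h import *
O=np.array([0,0,-30.])
for th in(1.55,1.72):
    bot.servo_line(P(th)+O,rate=120)
    s=readout.observe();print(th,round(s['time'],2),round(s['grip_width'],1),s['wrist_force'].round(1))
eoat.set_gripper(26)
s=readout.observe();print(round(s['time'],2),round(s['grip_width'],1),s['wrist_force'].round(1))
bot.servo_line(P(1.72)+O+[0,0,90],rate=300)
s=readout.observe();print(round(s['time'],2),round(s['grip_width'],1),s['wrist_force'].round(1))
bot.sleep(.5)
save('wrist','w6.png');save('scene','s6.png')
a=cv2.imread('pics/s6.png')[130:290,150:350];cv2.imwrite('pics/s6c.png',cv2.resize(a,None,fx=3.7,fy=3.7,interpolation=2))
```

```text
1.55 14.22 10.5 [-1.4 -2.2 11.6]
1.72 14.57 10.1 [-1.7  1.4  8.1]
14.88 26.2 [ 0.7  1.  -0.6]
15.32 25.9 [ 0.1  0.4 -0.5]
```

View pics/w6.png

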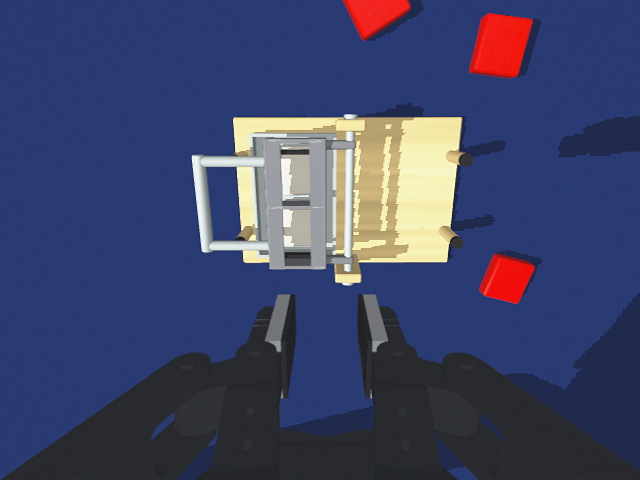

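View pics/s6c.png

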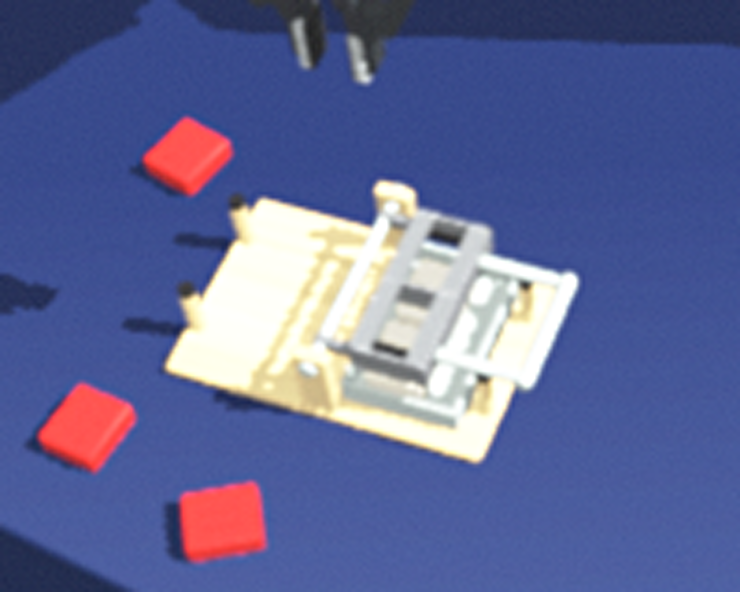

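The mould has turned over. Through its slots I see off-white at (300,172) and (297,228), and the scene picture shows white in the tray beyond the mould edge. I'll take an oblique look from the handle side to tell dropped bars from stuck ones.

Run:
```python
from h import *
M=G+50*u+[0,0,-30]
zh=np.array([0,0,1.]);best=None
for yaw in np.radians([0,-30,30,-60,60]):
  x0=R.from_rotvec(yaw*zh).apply(u)
  for tilt in np.radians([35,25,15]):
    z=-np.cos(tilt)*zh-np.sin(tilt)*x0; x=np.cos(tilt)*x0-np.sin(tilt)*zh
    y=np.cross(z,x); Q=R.from_matrix(np.c_[x,y,z]).as_quat()
    Rm=R.from_quat(Q).as_matrix(); T=get_image.__dict__.get('T',None)
    tc=np.array([76.6,-.8,-159.3]);f=np.array([-.3036,0,.9528])
    p=M-Rm@(f*270+tc)
    j=kin.inverse_kinematics(p,Q)
    if j is not None and p[2]>150:
        print(np.degrees([yaw,tilt]),p.round(),np.round(j,2)); best=best or (p,Q)
np.savez('v.npz',p=best[0],q=best[1])
```

```text
Traceback (most recent call last):
TypeError: 'NoneType' object is not subscriptable
```

Run:
```python
from h import *
M=G+50*u+[0,0,-30]
zh=np.array([0,0,1.])
for dist in(300,360):
 for yaw in np.radians([0,-40,40,-80,80]):
  x0=R.from_rotvec(yaw*zh).apply(u)
  for tilt in np.radians([35,25,15]):
    z=-np.cos(tilt)*zh-np.sin(tilt)*x0; x=np.cos(tilt)*x0-np.sin(tilt)*zh
    Rm=np.c_[x,np.cross(z,x),z]; Q=R.from_matrix(Rm).as_quat()
    tc=np.array([76.6,-.8,-159.3]);f=np.array([-.3036,0,.9528])
    p=M-Rm@(f*dist+tc)
    j=kin.inverse_kinematics(p,Q)
    if j is not None: print(dist,np.degrees([yaw,tilt]),p.round(),np.round(j,2),np.round(Q,4).tolist())
```

```text
300 [ 0. 35.] [554. -15. 125.] [ 0.23  0.18  1.58 -0.61  1.47  0.17] [0.6232, 0.7219, -0.1965, 0.2276]
300 [ 0. 25.] [557. -32. 139.] [ 0.1   0.13  1.54 -0.44  1.46 -0.  ] [0.638, 0.739, -0.1414, 0.1638]
300 [ 0. 15.] [560. -52. 148.] [-0.04  0.11  1.5  -0.26  1.48 -0.17] [0.6479, 0.7505, -0.0853, 0.0988]
300 [-40.  35.] [611. -27. 125.] [ 0.12  0.54  1.09 -0.49  1.88  0.6 ] [0.8325, 0.4652, -0.2625, 0.1467]
300 [-40.  25.] [601. -42. 139.] [ 0.04  0.42  1.18 -0.37  1.78  0.55] [0.8523, 0.4763, -0.1889, 0.1056]
300 [-40.  15.] [591. -59. 148.] [-0.06  0.31  1.27 -0.23  1.69  0.47] [0.8655, 0.4836, -0.1139, 0.0637]
300 [40. 35.] [503. -42. 125.] [ 0.09 -0.25  1.99 -0.51  1.02 -0.57] [0.3387, 0.8915, -0.1068, 0.2811]
300 [40. 25.] [517. -54. 139.] [-0.04 -0.18  1.85 -0.3   1.15 -0.8 ] [0.3467, 0.9127, -0.0769, 0.2023]
300 [40. 15.] [531. -67. 148.] [-0.14 -0.07  1.69 -0.15  1.31 -0.96] [0.3521, 0.9268, -0.0464, 0.122]
300 [-80.  35.] [646. -72. 125.] [-0.08  0.81  0.68 -0.28  2.21  1.06] [0.9415, 0.1524, -0.2968, 0.0481]
300 [-80.  25.] [629. -78. 139.] [-0.12  0.62  0.89 -0.2   2.02  
[... 1303 characters left out ...]
. 199.] [-0.1  -0.15  1.66 -0.15  1.42 -0.94] [0.3521, 0.9268, -0.0464, 0.122]
360 [-80.  35.] [692. -57. 162.] [-0.06  0.96  0.36 -0.31  2.38  1.02] [0.9415, 0.1524, -0.2968, 0.0481]
360 [-80.  25.] [668. -65. 183.] [-0.09  0.71  0.66 -0.21  2.16  1.07] [0.9637, 0.156, -0.2137, 0.0346]
360 [-80.  15.] [641. -74. 199.] [-0.14  0.5   0.91 -0.13  1.97  1.07] [0.9787, 0.1585, -0.1288, 0.0209]
360 [80. 35.] [434. -94. 162.] [-0.58 -0.61  2.14  0.34  1.1  -2.2 ] [0.0134, 0.9536, -0.0042, 0.3007]
360 [80. 25.] [459. -95. 183.] [-0.45 -0.42  1.93  0.19  1.23 -2.02] [0.0137, 0.9762, -0.003, 0.2164]
360 [80. 15.] [487. -95. 199.] [-0.37 -0.23  1.72  0.09  1.4  -1.91] [0.0139, 0.9913, -0.0018, 0.1305]
```

Run:
```python
from h import *
bot.move_ptp([547,33,162],R.from_quat([0.6232, 0.7219, -0.1965, 0.2276]).as_quat())
bot.sleep(.1)
save('wrist','w7.png');print(readout.observe()['time'])
a=cv2.imread('pics/w7.png')[130:370,160:480];cv2.imwrite('pics/w7c.png',cv2.resize(a,None,fx=2.5,fy=2.5,interpolation=2))
```

```text
16.95
```

View pics/w7c.png

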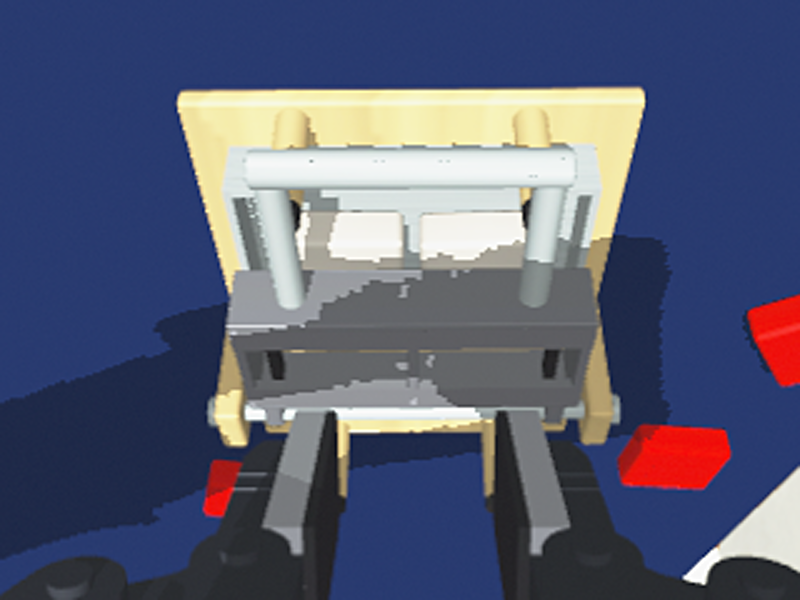

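Both off-white bars lie in the tray at crop (365,238) and (470,238), and both cells are empty through the slots. Next: retreat and check the mesh tray and overall view.

Run:
```python
from h import *
p=readout.observe()['ee_pos']
bot.servo_line(p+[0,60,60],rate=200)
bot.set_joints([1.154,0.087,1.371,0,1.684,-0.103])
bot.sleep(.2)
save('scene','s8.png');d=save('top','t8.png');print(readout.observe()['time'])
a=cv2.imread('pics/t0.png') if 0 else cv2.imread('pics/top0.png');b=cv2.imread('pics/t8.png')
print('mesh diff',cv2.absdiff(a,b)[240:365,90:235].mean(), 'red diff',[cv2.absdiff(a,b)[y-14:y+14,x-14:x+14].mean().round(1) for x,y in((421,188),(476,196),(522,300))])
cv2.imwrite('pics/t8c.png',cv2.resize(b[150:330,340:540],None,fx=3.3,fy=3.3,interpolation=2))
```

```text
19.8333
mesh diff 2.2850574712643676 red diff [np.float64(2.0), np.float64(2.1), np.float64(2.1)]
```

View pics/t8c.png

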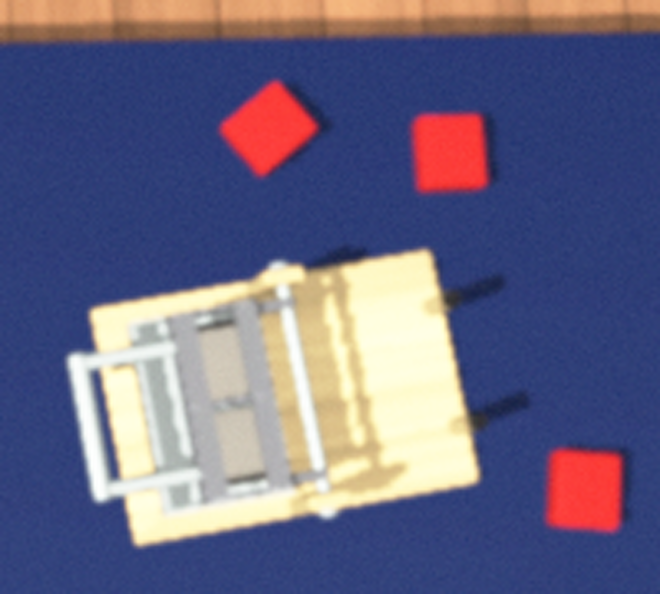

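View pics/s8.png

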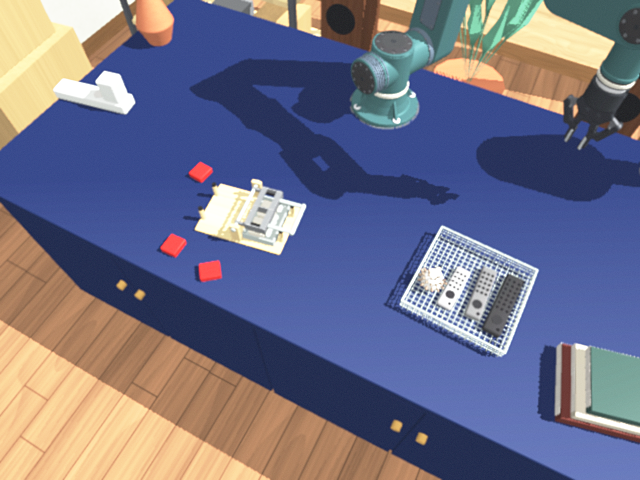

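The bars are visible outside the mould. As a last check, I'll cast the bars' lower edge in w7 onto the tray floor, to tell lying on the floor from hanging half out.

Run:
```python
from h import *
w=get_image('wrist');T=np.eye(4);T[:3,:3]=R.from_quat([0.6232, 0.7219, -0.1965, 0.2276]).as_matrix();T[:3,3]=[547,33,162];T=T@w['T_tool_cam']
v=np.array([u[1],-u[0],0])
for nm,c in(('lower edge L',(365,212)),('lower edge R',(470,212)),('tray far rim ref',(400,150)),('inner edge L',(403,230)),('inner edge R',(420,230)),('handle',(410,168)),('outerL?',(305,240))):
    px=(c[0]/2.5+160,c[1]/2.5+130)
    print(nm,[(z,((onz(w,px,z,T)-G)@u).round(1),((onz(w,px,z,T)-G)@v).round(1)) for z in(11,20,29,40,60)])
a=cv2.imread('pics/w7.png')[180:290,240:400];cv2.imwrite('pics/w7d.png',cv2.resize(a,None,fx=5,fy=5,interpolation=2))
```

```text
lower edge L [(11, np.float64(65.6), np.float64(-19.7)), (20, np.float64(75.9), np.float64(-19.0)), (29, np.float64(86.1), np.float64(-18.2)), (40, np.float64(98.7), np.float64(-17.3)), (60, np.float64(121.5), np.float64(-15.7))]
lower edge R [(11, np.float64(65.6), np.float64(20.3)), (20, np.float64(75.9), np.float64(19.5)), (29, np.float64(86.2), np.float64(18.7)), (40, np.float64(98.7), np.float64(17.7)), (60, np.float64(121.5), np.float64(16.0))]
tray far rim ref [(11, np.float64(98.7), np.float64(-6.0)), (20, np.float64(107.7), np.float64(-5.7)), (29, np.float64(116.7), np.float64(-5.5)), (40, np.float64(127.8), np.float64(-5.3)), (60, np.float64(147.8), np.float64(-4.8))]
inner edge L [(11, np.float64(55.0), np.float64(-5.4)), (20, np.float64(65.7), np.float64(-5.2)), (29, np.float64(76.3), np.float64(-5.0)), (40, np.float64(89.4), np.float64(-4.7)), (60, np.float64(113.1), np.float64(-4.3))]
inner edge R [(11, np.float64(55.0), np.float64(1.3)), (20, np.float64(65.7), np.float64(1.2)), (29, np.float64(76.3), np.float64(1.1)), (40, np.float64(89.4), np.float64(1.1)), (60, np.float64(113.1), np.float64(0.9))]
handle [(11, np.float64(89.6), np.float64(-2.5)), (20, np.float64(99.0), np.float64(-2.4)), (29, np.float64(108.3), np.float64(-2.3)), (40, np.float64(119.8), np.float64(-2.2)), (60, np.float64(140.6), np.float64(-2.0))]
outerL? [(11, np.float64(48.8), np.float64(-44.1)), (20, np.float64(59.8), np.float64(-42.5)), (29, np.float64(70.7), np.float64(-40.8)), (40, np.float64(84.0), np.float64(-38.8)), (60, np.float64(108.2), np.float64(-35.1))]
```

View pics/w7d.png

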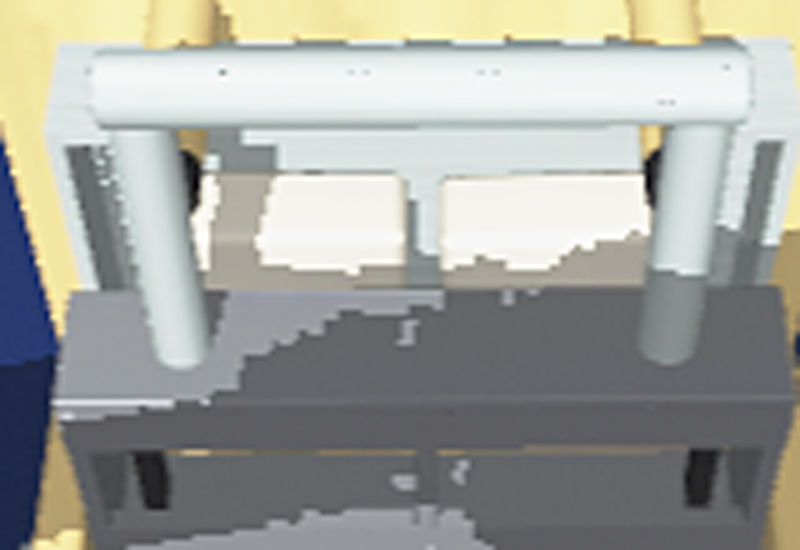

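Run:
```python
from h import *
job.sign_off();print(readout.observe()['time'])
```

```text
the job is handed in; nothing more can be done
the job is handed in; nothing more can be done
```

Both soap bars are out of the mould and lying in the catch tray, and the mould is left turned over on its stand. I handed the job in at about 20 s on the robot's clock.

**What I did:** I gripped the handle, swung the mould to about 1.72 rad, opened the fingers and lifted clear, and it fell and rapped down. One rap freed both bars.

**What went wrong:** my first grasp closed on nothing. The fingers really end well short of the stated 19 mm ahead of the TCP: camera checks put the tips roughly 12–27 mm behind it. I went 32 mm lower and gripped the bar. The width then read about 10.5 mm on the 12 mm bar, and the hold stayed firm.

**Last checks:**
- **Bars:** an oblique wrist picture shows both cells empty. The bars' lower edges only fit bars lying on the tray floor, not ones hanging half out.
- **Other things:** the mesh tray and the three red look-alikes look unchanged in before-and-after top pictures.
- **Forces:** the wrist force readings I took stayed below about 18 N.
- **Arm:** it is back at its start pose, touching nothing.

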